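Drive a broken leg out of a three-legged stool

ROBOT

A 6-joint arm with a two-finger parallel gripper is mounted at the origin on a cart in front of the work surface, level with it; the furniture and walls round the work are solid. World frame = base frame: x ahead of the robot, y to its left, z up, the work surface at z = 0. Lengths are in mm, angles in degrees, forces in N, time in s.
With the tool pointing down it reaches from about 350 to 850 mm from the base axis. Payload 8.1 kg.
Tool frame: the origin (TCP) lies midway between the tips of the shut fingers; the grasp point (between the pads) lies 19 mm behind it; z points along the fingers, y is the line along which they close (so a half turn about z gives the same grasp; the last joint's range is limited). The gripper opens to 85 mm and grips with 20 to 120 N. Pads are 22 mm wide; open, the fingers measure 114 mm over their backs; the gripper's body (76 mm by 85 mm) begins 54 mm behind the grasp point. The pads swing forward as they close: fully open they stand 13 mm farther back than shut.
Start: joints at [-72.502, 7.471, 85.268, -0, 87.261, -4.893], TCP at [228.577, -554.759, 209.392] pointing down, gripper open.
Joint ranges: [-169.43, 169.43], [-51.17, 129.36], [1.28, 143.12], [-76.62, 256.62], [0, 156.53], [-152.29, 152.29]. Speed limits (degrees/s): [136.94, 136.94, 159.86, 180, 180, 180].

INTERFACE

Orientations are given as [roll, pitch, yaw] about the fixed x, y, z axes, in that order (R = Rz(yaw) Ry(pitch) Rx(roll)).
In Python, from bench import sense, snapshot, camera_params, hand_in, masks_of, pinpoint gives the robot as it stands.
- The arm moves only by the tool step_arm, never from a script. Its argument "targets" is a list of rows, each an object with "angular": the turn, a rotation vector about the tool's x, y, z scaled (see below), a list of three; "dp": the shift along the tool's x, y, z scaled (see below), a list of three; "fingers": the closure, from 0 (fully open) to 1 (shut). A call has exactly 8 rows; each row is the pose to reach, as a shift and turn from the pose commanded when the call began, along the tool's axes at that moment, turning the shorter way round; what a row does not reach only later rows make up. The controller multiplies each number of a shift by 0.2 m and each number of a turn by 180 degrees. A row lasts 1/8 s, in which the tool goes at most 62.5 mm and 10.7 degrees, less where a joint would pass 70% of its speed; a pose out of reach is approached as far as the arm can. A call with a number of a shift or a turn outside -1 to 1 is refused whole. A call with a gripper value outside its range is refused whole. The fingers move at their own pace and stop on an object; "newtons" is the grip in N (left out, the last holds). Time passes only in rows, so rows that repeat a pose let the fingers close, or fill a call up. It gives the time, the measured TCP pose, the force, the opening and the grip force at its end, in the units of the state.
- sense(): the state, without advancing time (a new reading comes with each control period).
- snapshot(name): name is "scene" or "side" or "wrist"; returns the picture (400x640x3 uint8, blue, green, red); there is no depth.
- camera_params(name): a dict with "vfov" (degrees; the focal length in pixels is half the picture's height over the tangent of half this angle, whatever the lens; pixels are square), "cx", "cy" (the principal point, pixels), "R" (3x3) and "t" (3): a world point X has camera coordinates R X + t. Camera axes: x right, y down, z forward; pixel columns grow to the right and rows downward; lengths in mm; the calibration is good to about 2 mm. A picture is of the moment at which its call begins: read the wrist's pose just before it. camera_params takes no time and is no camera call; for the wrist camera it gives the pose at the moment of the call.
- hand_in(): hands the job in; it is judged then, once.
Trained networks look in the newest picture that a camera, given by its name, has taken for a name from the list of things; names that differ only in an ending like _2 or _b are one class to them, and where a whole thing is asked for, a point or a joint stands for the part that bears it (a point fixed in the world has none). Each returns a list of dicts, best first, with "conf" (0 to 1); they miss things now and then, are a little off and sometimes report something else, mostly with a low value. They report only what shows in the picture. A call takes as long as a camera call. They do not tell look-alikes from the thing itself.
- masks_of(camera, label): "pixels" (400x640 bool, what is visible of it) and "at" ([column, row] in pixels, amid what is visible of it).
- pinpoint(camera, label): "at" ([column, row] in pixels: a listed point, or the origin of a listed thing).
The state is a dict: "time": time; "joint_pos": joint angles; "qd": joint speeds; "joint_efforts": joint torques, N m; "tool_pos": TCP position; "tcp_rot": TCP orientation; "ft_force": force on the tool from outside, world axes, zero at the start; "wrist_torque": the same for the moment, N m; "finger_gap": finger opening in mm; "grip_force": force on a finger pad.
Only numpy, scipy, OpenCV 4.12 (cv2) and the standard library are available. Lean on these libraries where they do the work, as an engineer would, in place of code of your own. Each camera call takes 0.05 s, during which the arm holds its last target. There are 200 camera calls.

TASK

The far leg of the little stool has snapped off under the seat. Take the wooden drift from its block, put it into the leg's socket from above, in line with the slanting hole, and push the broken stub down through until it drops out underneath; then pull the drift out and stand it back in its hole in the block. Do not shift or knock over the mug, the mallet or the new leg.

Things in the scene. Friction and masses are not known exactly. Their poses are not given: they have to be found in the camera images.
- stool: Fixed three-legged stool. Level round oak seat, 230 mm across, 36 mm thick: top 146 mm, underside 110 mm above the bench. Two sound splayed legs on the near side (their wedged tenons show as flush discs in the seat) and two stacked offcuts under the middle hold it up. Origin: on the bench below the seat's centre; x axis level, toward the broken leg's socket; z up.
- socket (a point): Mouth of the broken leg's socket: where the hole's centre line meets the seat's top, 52 mm from the seat's centre. Round through hole, 28 mm wide, about 41 mm long on its centre line, 28 degrees from vertical, running down and outward from the seat's centre. z axis: the centre line, pointing up out of the hole (leaning to the seat's centre); y axis level.
- stub_mid (a point): Middle of the 68 mm oak stub; z axis up the hole. Upper 44 mm: round tenon, 27 mm wide, tight in the socket; below: eight-sided, 34 mm, splintered, hanging under the seat. Its flat top starts 8 mm below the mouth point along the hole. It resists with 6 to 14 N, does not spring back, stays gripped until its top is some 40 mm down the hole, then falls out. Mass 60 g.
- drift_grip (a point): Centre of the drift's grip, where to hold it, 118 mm from its nose. Loose turned wooden rod, 150 mm long: shaft 24 mm wide, its last 8 mm tapering to a flat 16 mm nose; plain round handle, 30 mm wide, from 98 to 136 mm above the nose; dark steel cap on top. z axis: from nose to cap. It starts upright in its block, nose 13 mm above the bench. Mass 90 to 180 g.
- drift_tip (a point): Centre of the drift's flat nose, its lower end; z axis along the drift toward its cap.
- block_hole (a point): Mouth of the drift's upright hole, 29 mm wide, 45 mm deep, in the top of the fixed wooden block (150 x 72 x 58 mm high). x axis: along the block. A thin dark steel punch stands in the block's other hole, 78 mm from here toward +x, its top 133 mm above the bench; leave it.
- mug: White enamel mug standing upright, 80 mm high, 82 mm across plus handle, loose; origin at the centre of its underside, z axis up. Leave it.
- mallet: Wooden mallet lying on the bench, 260 mm long, head 120 x 69 mm, loose; origin at its underside, near mid-length. Leave it.
- new_leg: New eight-sided wooden stool leg lying loose on the bench, 210 mm long, about 34 mm across; origin at the middle of its tenon end, z axis along the leg. Leave it.
There are look-alikes about, which are no part of the job. What is shaped like the part that bears drift_grip but green is not meant.

How it is judged:
By the outcome, as a careful person would: the job done as asked, in the order asked, and still so for the second after the job is handed in, with the robot touching nothing.
It also fails if it takes over 61 s, if anything falls off the work surface, if the arm or the gripper's body presses on something with over 40 N, if the wrist force passes 120 N, or if a joint passes its speed limit or range.

## Working session

There is one attempt and no reset: what is moved stays moved. The work goes in short steps, Python scripts to look and compute and a tool call to move; the robot and the scene stay as the last step left them, time stands still between calls to the robot, and variables do not carry over. Pictures are saved under pics/ and viewed, at most 10 in all, crops included, and the job is handed in when it is done.

Besides the shell and the picture viewer there is one more tool, called after "Emit:" by a JSON object that holds its "method" and its "body". step_arm: Moves the arm, as the interface text tells. Its arguments: {"type":"object","properties":{"targets":{"type":"array","items":{"type":"object","properties":{"angular":{"type":"array","items":{"type":"number","minimum":-1,"maximum":1}},"dp":{"type":"array","items":{"type":"number","minimum":-1,"maximum":1}},"fingers":{"type":"number"}}}},"newtons":{"type":"number"}},"required":["targets"]}

```bash
ls; mkdir -p pics; cat > h.py <<'E'
import numpy as np, cv2
from bench import *
from scipy.spatial.transform import Rotation as Ro
def ray(p,uv):
    f=200/np.tan(np.radians(p['vfov'])/2)
    R=np.array(p['R']);t=np.array(p['t'])
    d=R.T@np.array([(uv[0]-p['cx'])/f,(uv[1]-p['cy'])/f,1.]);return -R.T@t,d/np.linalg.norm(d)
def atz(p,uv,z):
    o,d=ray(p,uv);return o+d*(z-o[2])/d[2]
def tri(rs):
    A=0;b=0
    for o,d in rs:
        P=np.eye(3)-np.outer(d,d);A=A+P;b=b+P@o
    X=np.linalg.solve(A,b)
    return X,[np.linalg.norm((np.eye(3)-np.outer(d,d))@(X-o)) for o,d in rs]
def proj(p,X):
    f=200/np.tan(np.radians(p['vfov'])/2);c=np.array(p['R'])@X+np.array(p['t'])
    return f*c[:2]/c[2]+[p['cx'],p['cy']]
E
python3 - <<'E'
from h import *
ims=[]
for c in['scene','side']:
    p=camera_params(c); im=snapshot(c); cv2.imwrite(f'pics/{c}0.png',im)
    print(c,p)
    for l in['drift_grip','drift_tip','block_hole','socket','stool','stub_mid','mug','mallet','new_leg']:
        print(l,[(np.round(d['at'],1).tolist(),round(d['conf'],2)) for d in pinpoint(c,l)[:4]])
print(sense())
E
```

```text
pics
scene {'vfov': 52.12623237081275, 'cx': 318.3510420630198, 'cy': 204.63157114926338, 'R': array([[-0.7891063 , -0.61423589, -0.0050525 ],
       [-0.30445682,  0.39825189, -0.86527538],
       [ 0.53349536, -0.68125598, -0.50127138]]), 't': array([476.19272488, 253.73294392, 885.01673227])}
drift_grip [([249.5, 276.1], 0.82), ([306.5, 252.0], 0.57), ([347.0, 184.0], 0.31)]
drift_tip [([307.8, 290.5], 0.64)]
block_hole [([308.4, 280.0], 0.98), ([320.1, 211.6], 0.49)]
socket [([327.3, 200.3], 0.61)]
stool [([347.3, 248.6], 0.87)]
stub_mid [([318.3, 209.0], 0.57)]
mug [([407.7, 206.4], 0.95), ([309.7, 278.9], 0.3)]
mallet [([347.9, 184.2], 0.58)]
new_leg [([260.7, 241.9], 0.93)]
side {'vfov': 45.82442595905, 'cx': 317.3107270605039, 'cy': 203.0163042663261, 'R': array([[-0.84777725, -0.53034859, -0.00202683],
       [-0.20763429,  0.33542105, -0.91890191],
       [ 0.48801818, -0.77860329, -0.39448089]]), 't': array([ 484.60811854,  204.9627397 , 1011.15637654])}
drift_grip [([309.6, 237.5], 0.81)]
drift_tip [([259.1, 310.1], 0.69)]
block_hole [([310.4, 272.4], 0.64)]
socket [([320
[... 220 characters left out ...]
 0.82)]
{'time': 1.0, 'joint_pos': array([-7.25027598e+01,  7.47252775e+00,  8.52684947e+01, -2.98203804e-04,
        8.72626104e+01, -4.89425936e+00]), 'qd': array([ 0.11243201,  0.02970535, -0.00702016,  0.07049983,  0.04897456,
       -0.05777525]), 'joint_efforts': array([ 1.09255150e-03, -5.69323468e+01, -5.00879645e+01, -1.53771430e-04,
        1.00331086e-03,  3.65390491e-06]), 'tool_pos': array([ 228.56307697, -554.74582002,  209.37134891]), 'tcp_rot': array([-1.79996355e+02, -1.31686791e-05,  2.23915139e+01]), 'ft_force': array([-0.56047057, -0.12207655,  0.92607663]), 'wrist_torque': array([ 0.01185674, -0.00783898, -0.00922807]), 'grip_force': 0.0, 'finger_gap': 85.12727246863017}
```

```bash
python3 - <<'E'
import cv2
a=cv2.imread('pics/scene0.png')[150:350,180:460];b=cv2.imread('pics/side0.png')[150:350,180:460]
cv2.imwrite('pics/both.png',cv2.vconcat([cv2.resize(cv2.resize(x,None,fx=2.8,fy=2.8,interpolation=2),(415,300)) if 0 else cv2.resize(x,(420,300),interpolation=cv2.INTER_CUBIC) for x in(a,b)]))
E
```

```text
(no output)
```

View pics/scene0.png

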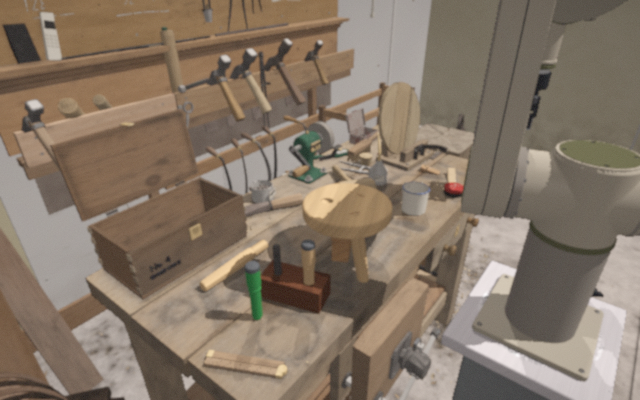

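View pics/both.png

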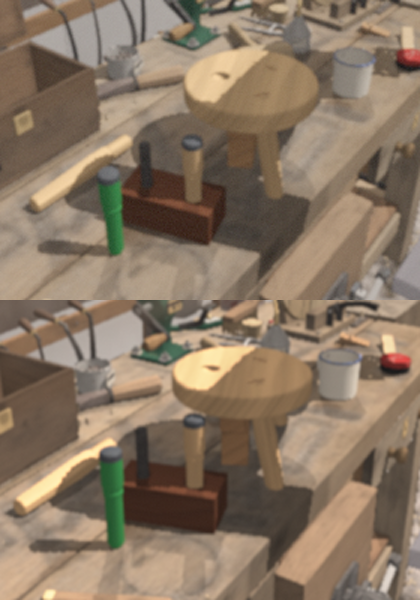

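Scene view: the drift (wood handle, dark cap) stands in the block at (308,250). The look-alikes are the green rod at (255,280) and the thin dark punch at (277,262). The new leg is at (237,265), the mug at (415,198), the stool seat at (347,208) and the socket at about (327,200). I choose the wooden one at (308,250).

```bash
python3 - <<'E'
from h import *
ps,pd=camera_params('scene'),camera_params('side')
for p in(ps,pd):print(-np.array(p['R']).T@p['t'])
f=lambda a,b:[np.round(x,1).tolist() for x in tri([ray(ps,a),ray(pd,b)])]
print('grip',f((306.5,252),(309.6,237.5)),atz(ps,(306.5,252),131),atz(pd,(309.6,237.5),131))
print('hole',f((308.4,280),(310.4,272.4)),atz(ps,(308.4,280),58),atz(pd,(310.4,272.4),58))
print('socket',f((327.3,200.3),(320.6,196)),atz(ps,(327.3,200.3),146),atz(pd,(320.6,196),146))
print('stool',f((347.3,248.6),(339.8,247.5)),atz(ps,(347.3,248.6),0),atz(pd,(339.8,247.5),0))
print('leg',f((260.7,241.9),(252.6,249.4)))
print('mug',f((407.7,206.4),(403.6,208.5)),atz(ps,(407.7,206.4),0))
for l in['mallet','mug','new_leg']:
    for c,p in(('scene',ps),('side',pd)):
        for d in masks_of(c,l)[:3]:print(l,c,round(d['conf'],2),np.round(d['at']),d['pixels'].sum(),atz(p,d['at'],25).round())
w=camera_params('wrist');s=sense();R=Ro.from_euler('xyz',s['tcp_rot'],degrees=True).as_matrix()
o=-np.array(w['R']).T@w['t'];print('cam in tool',R.T@(o-s['tool_pos']),R.T@np.array(w['R']).T,w['vfov'])
E
```

```text
[-19.13491333 794.36797947 665.58838837]
[-40.06566491 975.55210178 588.20473497]
grip [[426.8, 263.5, 148.1], [2.0, 2.0]] [444.10441281 245.58800693 131.        ] [442.19642966 236.83530755 131.        ]
hole [[438.3, 245.0, 53.1], [2.5, 2.5]] [437.57834752 249.06578098  58.        ] [430.78861482 252.49517363  58.        ]
socket [[531.7, 50.8, 141.4], [1.8, 1.8]] [529.20291564  56.58439824 146.        ] [523.27508023  61.50804339 146.        ]
stool [[482.7, 28.8, -1.8], [2.1, 2.1]] [478.81897222  31.12214881   0.        ] [483.6193313   31.07727601   0.        ]
leg [[675.7, 158.5, 3.4], [7.4, 7.4]]
mug [[418.6, -212.5, 37.5], [7.5, 7.5]] [ 453.97783833 -275.77768298    0.        ]
mallet scene 0.87 [351. 178.] 313 [ 687. -295.   25.]
mallet side 0.42 [316. 176.] 68 [ 784. -334.   25.]
mug scene 0.8 [415. 197.] 787 [ 446. -305.   25.]
mug side 0.85 [403. 198.] 857 [ 453. -310.   25.]
new_leg scene 0.56 [228. 265.] 901 [658. 297.  25.]
new_leg side 0.88 [221. 270.] 904 [638. 306.  25.]
cam in tool [  71.39453073    0.31497989 -164.64269729] [[-1.56452734e-03 -9.60568444e-01 -2.78039235e-01]
 [ 9.99998646e-01 -1.36111215e-03 -9.24631548e-04]
 [ 5.09729308e-04 -2.78040305e-01  9.60569273e-01]] 66.67899059480061
```

Emit:
{"method": "step_arm", "body": {"targets": [{"dp": [0.1, -0.1, -0.05]}, {"dp": [0.2, -0.2, -0.1]}, {"dp": [0.35, -0.35, -0.15]}, {"dp": [0.5, -0.5, -0.2]}, {"dp": [0.65, -0.65, -0.25]}, {"dp": [0.8, -0.8, -0.3]}, {"dp": [0.95, -0.95, -0.35]}, {"dp": [1, -1, -0.4]}]}}

```text
validation failed for argument at $.ta...
```

Emit:
{"method": "step_arm", "body": {"targets": [{"dp": [0.15, -0.15, 0]}, {"dp": [0.3, -0.3, 0]}, {"dp": [0.45, -0.45, 0]}, {"dp": [0.6, -0.6, 0]}, {"dp": [0.75, -0.75, 0]}, {"dp": [0.9, -0.9, 0]}, {"dp": [1, -1, 0]}, {"dp": [1, -1, 0]}]}}

```text
validation failed for argument at $.ta...
```

```bash
cat >> h.py <<'E'
def go(P,R=None):
    s=sense();R0=Ro.from_euler('xyz',s['tcp_rot'],degrees=True)
    dp=R0.inv().apply(np.array(P)-s['tool_pos'])/200
    a=np.zeros(3) if R is None else (R0.inv()*R).as_rotvec()/np.pi
    print('dp',dp.round(4),'ang',a.round(4),'t',s['time'],s['tool_pos'].round(1),s['tcp_rot'].round(1))
E
python3 - <<'E'
from h import *
ps,pd=camera_params('scene'),camera_params('side')
print(atz(ps,(278,277),58),atz(pd,(275,270),58))
print(sense()['joint_pos'].round(1))
go([450,40,300])
E
```

```text
[498.85886668 283.17352032  58.        ] [500.30328768 284.2567544   58.        ]
[-72.5   7.5  85.3   0.   87.3  -4.9]
dp [ 2.1563 -2.3279 -0.4531] ang [0. 0. 0.] t 1.3 [ 228.6 -554.7  209.4] [-180.    -0.    22.4]
```

Emit:
{"method": "step_arm", "body": {"targets": [{"dp": [0.1, -0.1, -0.05], "angular": [0, 0, 0], "fingers": 0}, {"dp": [0.25, -0.25, -0.1], "angular": [0, 0, 0], "fingers": 0}, {"dp": [0.4, -0.4, -0.2], "angular": [0, 0, 0], "fingers": 0}, {"dp": [0.55, -0.55, -0.3], "angular": [0, 0, 0], "fingers": 0}, {"dp": [0.7, -0.7, -0.4], "angular": [0, 0, 0], "fingers": 0}, {"dp": [0.85, -0.85, -0.45], "angular": [0, 0, 0], "fingers": 0}, {"dp": [1, -1, -0.45], "angular": [0, 0, 0], "fingers": 0}, {"dp": [1, -1, -0.45], "angular": [0, 0, 0], "fingers": 0}]}}

```text
time: 2.3
tool_pos: [338.4, -291.7, 300.1]
tcp_rot: [179.9, -0.1, 22.6]
ft_force: [-1.2, -0.5, -0.1]
finger_gap: 85.3
grip_force: 0.0
```

Emit:
{"method": "step_arm", "body": {"targets": [{"dp": [0.15, -0.15, 0], "angular": [0, 0, 0], "fingers": 0}, {"dp": [0.3, -0.3, 0], "angular": [0, 0, 0], "fingers": 0}, {"dp": [0.45, -0.45, 0], "angular": [0, 0, 0], "fingers": 0}, {"dp": [0.6, -0.6, 0], "angular": [0, 0, 0], "fingers": 0}, {"dp": [0.75, -0.75, 0], "angular": [0, 0, 0], "fingers": 0}, {"dp": [0.9, -0.9, 0], "angular": [0, 0, 0], "fingers": 0}, {"dp": [1, -1, 0], "angular": [0, 0, 0], "fingers": 0}, {"dp": [1, -1, 0], "angular": [0, 0, 0], "fingers": 0}]}}

```text
time: 3.3
tool_pos: [446.5, -31.7, 299.2]
tcp_rot: [-180.0, 0.0, 22.5]
ft_force: [0.3, -0.7, -0.4]
finger_gap: 85.6
grip_force: 0.0
```

```bash
python3 - <<'E'
from h import *
print(sense()['joint_pos'].round(1))
go([450,60,300])
w=camera_params('wrist');cv2.imwrite('pics/w1.png',snapshot('wrist'))
for l in['socket','block_hole','drift_grip']:
    print(l,[(np.round(d['at'],1).tolist(),round(d['conf'],2),atz(w,d['at'],{'s':146,'b':58,'d':131}[l[0]]).round(1)) for d in pinpoint('wrist',l)[:4]])
E
```

```text
[-10.6 -17.6  99.6   0.   98.   56.8]
dp [ 0.1919 -0.4168 -0.0042] ang [0. 0. 0.] t 3.3 [446.5 -31.7 299.2] [-180.     0.    22.5]
socket [([271.9, 66.9], 0.8, array([531.2,  54.5, 146. ]))]
block_hole [([114.0, 85.9], 0.59, array([439.9, 246.8,  58. ]))]
drift_grip [([66.6, 83.3], 0.62, array([436.9, 247.1, 131. ]))]
```

View pics/w1.png

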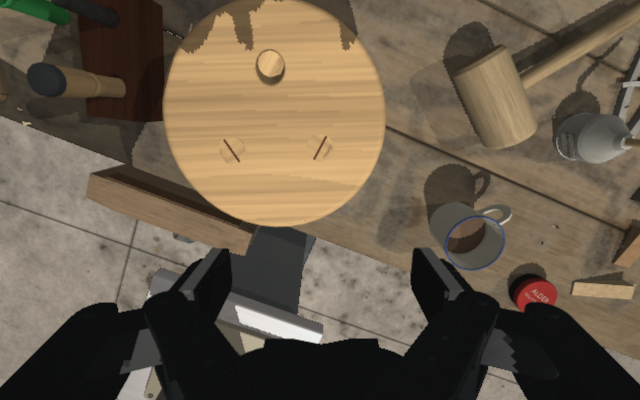

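Emit:
{"method": "step_arm", "body": {"targets": [{"dp": [0.1, -0.15, 0], "angular": [0, 0, 0], "fingers": 0}, {"dp": [0.2, -0.3, 0], "angular": [0, 0, 0], "fingers": 0}, {"dp": [0.3, -0.45, 0], "angular": [0, 0, 0], "fingers": 0}, {"dp": [0.34, -0.6, 0], "angular": [0, 0, 0], "fingers": 0}, {"dp": [0.34, -0.75, 0], "angular": [0, 0, 0], "fingers": 0}, {"dp": [0.34, -0.9, 0], "angular": [0, 0, 0], "fingers": 0}, {"dp": [0.34, -0.96, 0], "angular": [0, 0, 0], "fingers": 0}, {"dp": [0.34, -0.96, 0], "angular": [0, 0, 0], "fingers": 0}]}}

```text
time: 4.5
tool_pos: [435.9, 170.5, 299.5]
tcp_rot: [180.0, -0.0, 22.4]
ft_force: [-0.0, -1.0, -0.6]
finger_gap: 85.2
grip_force: 0.0
```

```bash
python3 - <<'E'
from h import *
print(sense()['joint_pos'].round(1))
go([438,247,250],Ro.from_euler('xyz',[180,0,30],degrees=True))
w=camera_params('wrist');cv2.imwrite('pics/w2.png',snapshot('wrist'))
for l in['socket','block_hole','drift_grip','stool','new_leg']:
    print(l,[(np.round(d['at'],1).tolist(),round(d['conf'],2),atz(w,d['at'],{'so':146,'st':0,'bl':58,'dr':131,'ne':17}[l[:2]]).round(1)) for d in pinpoint('wrist',l)[:4]])
E
```

```text
[ 15.1 -14.4  96.9  -0.   97.4  82.7]
dp [ 0.1554 -0.3497  0.2474] ang [ 0.0001 -0.0001 -0.0422] t 4.5 [435.9 170.5 299.5] [180.   -0.   22.4]
socket [([460.7, 138.8], 0.71, array([530.2,  53.2, 146. ])), ([263.8, 143.4], 0.52, array([448.7, 239.5, 146. ]))]
block_hole [([269.0, 140.5], 0.84, array([440.1, 246.1,  58. ]))]
drift_grip [([254.8, 146.6], 0.64, array([439.2, 249.4, 131. ])), ([172.5, 55.0], 0.61, array([494.4, 355.5, 131. ]))]
stool [([411.4, 163.7], 0.91, array([481.3,  38.4,  -0. ]))]
new_leg [([386.0, 3.6], 0.57, array([656. , 169.8,  17. ]))]
```

View pics/w2.png

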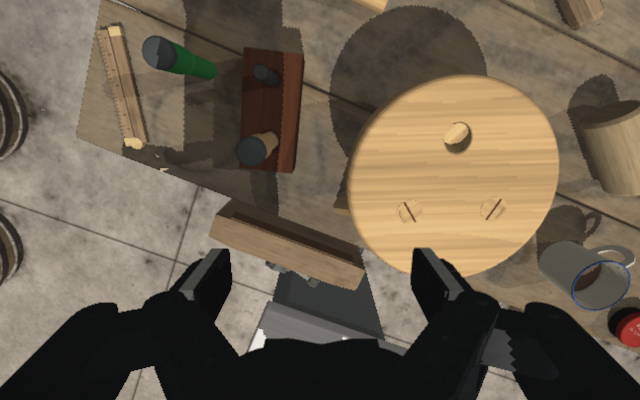

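```bash
python3 - <<'E'
from h import *
w=camera_params('wrist');f=lambda u,z:atz(w,u,z).round(1)
im=cv2.imread('pics/w2.png')
a,b=f((410,211),146),f((493.5,209),146);s=np.array([530.5,53.7,146])
print(a,b,'mid',(a+b)/2);n=s-(a+b)/2;print('az',np.degrees(np.arctan2(n[1],n[0])),'perp',np.degrees(np.arctan2(*(b-a)[[1,0]]))+90)
# seat rim, right/top edges
ms=masks_of('wrist','stool')[0]['pixels'].astype(np.uint8)
c=max(cv2.findContours(ms,0,1)[0],key=cv2.contourArea)[:,0]
W=np.array([atz(w,u,146)[:2] for u in c])
from scipy.optimize import least_squares
r=least_squares(lambda q:np.hypot(*(W-q[:2]).T)-115,[481,31],loss='soft_l1',f_scale=1.5).x;print('centre',r,'dist',np.hypot(*(s[:2]-r)),np.degrees(np.arctan2(*(s[:2]-r)[::-1])))
print('block edge az', [f(u,58) for u in((303,52),(292,172),(246,48))])
g=cv2.cvtColor(im[120:180,225:300],cv2.COLOR_BGR2HSV)
cv2.imwrite('pics/c.png',cv2.resize(cv2.hconcat([im[30:190,200:340],im[100:240,390:520]][:1]),None,fx=4,fy=3.5,interpolation=2))
E
```

```text
[440.2  65.6 146. ] [477.  -18.4 146. ] mid [458.6  23.6 146. ]
az 22.715989228893093 perp 23.657996998762698
centre [377.24918518 154.60156745] dist 183.48552683449887 -33.36122815588864
block edge az [array([556.7, 243. ,  58. ]), array([412.4, 202.7,  58. ]), array([534.6, 308.8,  58. ])]
```

View pics/c.png

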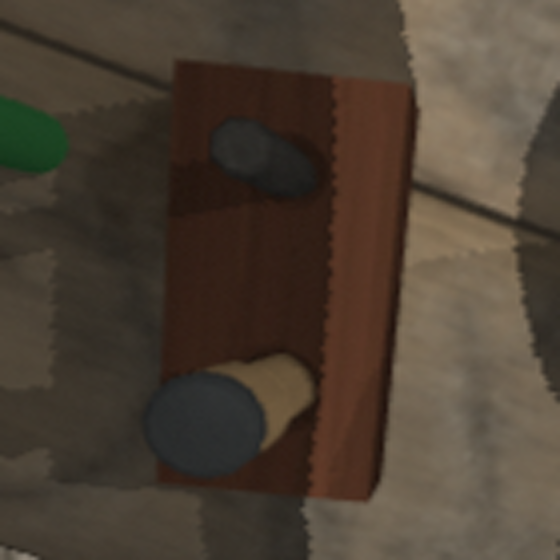

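The crop confirms the choice: wooden rod with a dark cap at (251,151), the thin dark punch at (263,72) beside it, and the green rod outside the block.

```bash
python3 - <<'E'
from h import *
w=camera_params('wrist');f=lambda u,z:atz(w,u,z).round(1)
print('cap',f((251.3,151.1),163),'corners',[f(u,58) for u in((243,47),(303.7,54.3),(294.5,172.9),(239.5,167))],'punch',f((260,72),133))
for d in masks_of('wrist','stool'):
    ms=d['pixels'].astype(np.uint8)
    c=cv2.convexHull(max(cv2.findContours(ms,0,1)[0],key=cv2.contourArea))[:,0]
    W=np.array([atz(w,u,146)[:2] for u in c if u[0]>455])
    if len(W)<5: continue
    from scipy.optimize import least_squares
    r=least_squares(lambda q:np.hypot(*(W-q[:2]).T)-115,[481,31],loss='soft_l1',f_scale=1.5)
    print(d['conf'],r.x,r.cost)
go([439.5,247,250],Ro.from_euler('xyz',[180,0,22.4],degrees=True))
E
```

```text
cap [439.9 246.  163. ] corners [array([534.2, 312.7,  58. ]), array([554.5, 241.4,  58. ]), array([412.4, 199.3,  58. ]), array([391.9, 270.9,  58. ])] punch [512.9 268.2 133. ]
dp [ 0.1618 -0.3476  0.2467] ang [ 0.      0.     -0.0003] t 4.9 [436.  170.4 299.3] [180.    0.   22.3]
```

Emit:
{"method": "step_arm", "body": {"targets": [{"dp": [0.04, -0.09, 0.05], "angular": [0, 0, 0.01], "fingers": 0}, {"dp": [0.08, -0.18, 0.12], "angular": [0, 0, 0.02], "fingers": 0}, {"dp": [0.12, -0.27, 0.2], "angular": [0, 0, 0.0325], "fingers": 0}, {"dp": [0.163, -0.344, 0.25], "angular": [0, 0, 0.0325], "fingers": 0}, {"dp": [0.163, -0.344, 0.3], "angular": [0, 0, 0.0325], "fingers": 0}, {"dp": [0.163, -0.344, 0.36], "angular": [0, 0, 0.0325], "fingers": 0}, {"dp": [0.163, -0.344, 0.42], "angular": [0, 0, 0.0325], "fingers": 0}, {"dp": [0.163, -0.344, 0.42], "angular": [0, 0, 0.0325], "fingers": 0}]}}

```text
time: 5.9
tool_pos: [439.1, 246.2, 214.0]
tcp_rot: [180.0, 0.1, 16.5]
ft_force: [-1.6, -0.2, -0.4]
finger_gap: 85.4
grip_force: 0.0
```

```bash
python3 - <<'E'
from h import *
w=camera_params('wrist');im=snapshot('wrist');cv2.imwrite('pics/w3.png',im)
for l in['block_hole','drift_grip']:
    print(l,[(np.round(d['at'],1).tolist(),round(d['conf'],2),atz(w,d['at'],{'b':58,'d':131}[l[0]]).round(1)) for d in pinpoint('wrist',l)[:3]])
print(proj(w,np.array([440,246.3,163])),proj(w,np.array([440,246.3,58])))
go([440,246.4,111],Ro.from_euler('xyz',[180,0,16.5],degrees=True))
E
```

```text
block_hole [([318.1, 176.4], 0.93, array([440.4, 249.7,  58. ])), ([317.9, 166.3], 0.32, array([450.9, 253. ,  58. ]))]
drift_grip [([317.8, 199.0], 0.74, array([436.9, 248.2, 131. ])), ([200.1, 93.0], 0.6, array([493.1, 359.1, 131. ]))]
[321.03046368 208.10500092] [321.00085879 177.64373363]
dp [-0.001   0.002   0.5246] ang [-0.     -0.0002  0.0001] t 6.05 [440.  246.8 215.9] [-180.    -0.    16.5]
```

View pics/w3.png

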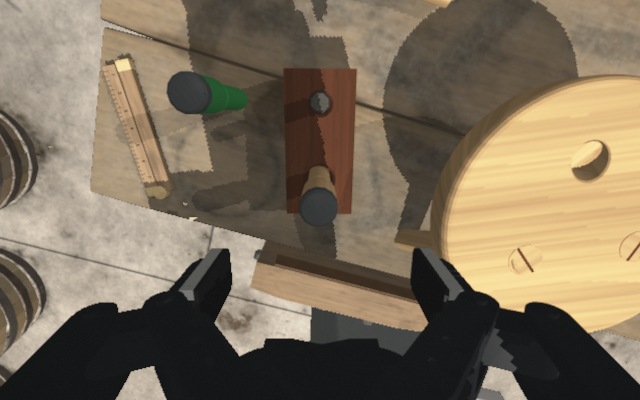

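w3: the drift cap is at (319,206), between the fingers and within about 1 mm of the prediction. Descend and grip.

Emit:
{"method": "step_arm", "body": {"newtons": 70, "targets": [{"dp": [0.003, -0.002, 0.1], "angular": [0, 0, 0], "fingers": 0}, {"dp": [0.003, -0.002, 0.25], "angular": [0, 0, 0], "fingers": 0}, {"dp": [0.003, -0.002, 0.4], "angular": [0, 0, 0], "fingers": 0}, {"dp": [0.003, -0.002, 0.5], "angular": [0, 0, 0], "fingers": 0}, {"dp": [0.003, -0.002, 0.525], "angular": [0, 0, 0], "fingers": 0}, {"dp": [0.003, -0.002, 0.525], "angular": [0, 0, 0], "fingers": 0}, {"dp": [0.003, -0.002, 0.525], "angular": [0, 0, 0], "fingers": 0.5}, {"dp": [0.003, -0.002, 0.525], "angular": [0, 0, 0], "fingers": 1}]}}

```text
time: 7.05
tool_pos: [440.9, 247.8, 111.4]
tcp_rot: [-180.0, -0.1, 16.5]
ft_force: [-0.1, 0.4, -0.2]
finger_gap: 51.7
grip_force: 0.0
```

Emit:
{"method": "step_arm", "body": {"targets": [{"dp": [0, 0, 0], "angular": [0, 0, 0], "fingers": 1}, {"dp": [0, 0, 0], "angular": [0, 0, 0], "fingers": 1}, {"dp": [0, 0, 0], "angular": [0, 0, 0], "fingers": 1}, {"dp": [0, 0, 0], "angular": [0, 0, 0], "fingers": 1}, {"dp": [0, 0, -0.02], "angular": [0, 0, 0], "fingers": 1}, {"dp": [0, 0, -0.06], "angular": [0, 0, 0], "fingers": 1}, {"dp": [0, 0, -0.1], "angular": [0, 0, 0], "fingers": 1}, {"dp": [0, 0, -0.1], "angular": [0, 0, 0], "fingers": 1}]}}

```text
time: 8.05
tool_pos: [440.8, 247.7, 131.5]
tcp_rot: [-180.0, -0.1, 16.5]
ft_force: [0.3, 1.2, -1.0]
finger_gap: 27.9
grip_force: 69.0
```

Emit:
{"method": "step_arm", "body": {"targets": [{"dp": [0, 0, -0.08], "angular": [0, 0, 0], "fingers": 1}, {"dp": [0, 0, -0.18], "angular": [0, 0, 0], "fingers": 1}, {"dp": [0, 0, -0.3], "angular": [0, 0, 0], "fingers": 1}, {"dp": [0, 0, -0.42], "angular": [0, 0, 0], "fingers": 1}, {"dp": [0, 0, -0.54], "angular": [0, 0, 0], "fingers": 1}, {"dp": [0, 0, -0.66], "angular": [0, 0, 0], "fingers": 1}, {"dp": [0, 0, -0.75], "angular": [0, 0, 0], "fingers": 1}, {"dp": [0, 0, -0.75], "angular": [0, 0, 0], "fingers": 1}]}}

```text
time: 9.05
tool_pos: [441.0, 247.8, 282.4]
tcp_rot: [-180.0, -0.2, 16.5]
ft_force: [-0.4, -1.0, -1.1]
finger_gap: 28.3
grip_force: 69.0
```

```bash
cat >> h.py <<'E'
D=np.radians
def hole(az,th=28):
    u=np.array([np.sin(D(th))*np.cos(D(az)),np.sin(D(th))*np.sin(D(az)),-np.cos(D(th))])
    R0=Ro.from_euler('xyz',[180,0,16.5],degrees=True)
    k=np.cross([0,0,-1],u);k/=np.linalg.norm(k)
    return u,Ro.from_rotvec(k*D(th))*R0
E
python3 - <<'E'
from h import *
s=sense();print(s['time'],s['tool_pos'].round(1),s['grip_force'],s['finger_gap'])
ims=[]
for c in('scene','side'):
    im=snapshot(c);p=camera_params(c)
    for l in('drift_tip','drift_grip','block_hole','socket'):print(c,l,[(np.round(d['at'],1).tolist(),round(d['conf'],2)) for d in pinpoint(c,l)[:3]])
    T=s['tool_pos'];print('pred tip',proj(p,T-[0,0,98.4]),'grip',proj(p,T+[0,0,19]))
    ims.append(cv2.resize(im[120:300,230:400],None,fx=2.3,fy=2.3,interpolation=2))
cv2.imwrite('pics/lift.png',cv2.hconcat(ims))
u,R=hole(23.2);go(np.array([530.5,53.7,146])-u*(98.4+40),R)
print(s['joint_pos'].round(1))
E
```

```text
9.05 [441.  247.8 282.4] 69.031902551651 28.28072037811188
scene drift_tip [([256.7, 317.4], 0.92), ([308.7, 232.1], 0.76), ([344.8, 245.9], 0.66)]
scene drift_grip [([302.9, 184.7], 0.62)]
scene block_hole [([307.3, 277.6], 0.56)]
scene socket [([326.9, 199.6], 0.92)]
pred tip [306.47413963 232.67248208] grip [305.29778695 182.833502  ]
side drift_tip [([306.9, 217.9], 0.74), ([257.3, 312.0], 0.74)]
side drift_grip [([251.4, 259.8], 0.92), ([307.3, 160.0], 0.87)]
side block_hole [([310.5, 271.0], 0.89)]
side socket [([319.7, 199.0], 0.91)]
pred tip [306.93509786 216.51390126] grip [306.28653931 161.37853589]
dp [-0.1646  1.0947  0.0591] ang [0.0181 0.1547 0.0002] t 9.55 [440.  247.4 280. ] [180.    0.   16.5]
[23.5 -8.5 93.6  0.  94.7 97. ]
```

View pics/lift.png

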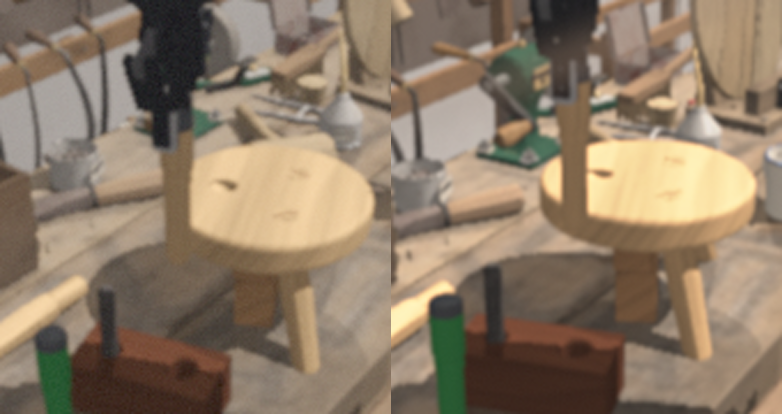

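Emit:
{"method": "step_arm", "body": {"targets": [{"dp": [-0.02, 0.08, 0], "angular": [0, 0, 0], "fingers": 1}, {"dp": [-0.05, 0.2, -0.02], "angular": [0, 0, 0], "fingers": 1}, {"dp": [-0.08, 0.34, -0.05], "angular": [0, 0.02, 0], "fingers": 1}, {"dp": [-0.11, 0.48, -0.05], "angular": [0, 0.05, 0], "fingers": 1}, {"dp": [-0.13, 0.62, -0.05], "angular": [0, 0.08, 0], "fingers": 1}, {"dp": [-0.15, 0.76, -0.05], "angular": [0.01, 0.12, 0], "fingers": 1}, {"dp": [-0.16, 0.88, 0], "angular": [0.018, 0.1547, 0], "fingers": 1}, {"dp": [-0.165, 0.95, 0], "angular": [0.018, 0.1547, 0], "fingers": 1}]}}

```text
time: 10.55
tool_pos: [460.7, 53.3, 277.3]
tcp_rot: [-176.5, -27.8, 15.5]
ft_force: [-0.1, -0.2, -0.5]
finger_gap: 27.9
grip_force: 69.4
```

```bash
python3 - <<'E'
from h import *
u,R=hole(23.2);go(np.array([530.5,53.7,146])-u*(98.4+25),R)
s=sense();print(s['joint_pos'].round(1),s['ft_force'])
w=camera_params('wrist');cv2.imwrite('pics/w4.png',snapshot('wrist'))
for l in('socket','drift_tip'):print(l,[(np.round(d['at'],1).tolist(),round(d['conf'],2),atz(w,d['at'],146).round(1)) for d in pinpoint('wrist',l)[:3]])
E
```

```text
dp [-0.008   0.1375  0.1136] ang [ 0.0006  0.     -0.0008] t 10.55 [460.7  53.3 277.3] [-176.5  -27.8   15.5]
[-13.4 -46.  125.1  16.5  78.2  60.1] [-0.08399744 -0.24365322 -0.49738996]
socket [([345.4, 182.2], 0.84, array([530.3,  55.1, 146. ]))]
drift_tip [([151.8, 174.9], 0.95, array([479.4, 259.9, 146. ])), ([321.6, 195.0], 0.7, array([510.1,  75. , 146. ]))]
```

View pics/w4.png

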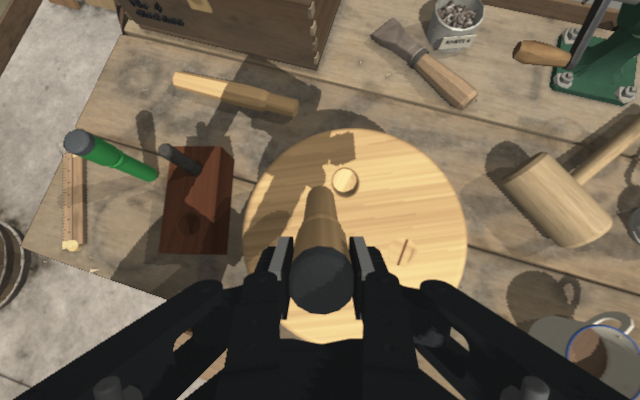

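w4: socket at (345,182), drift nose at (321,190), block hole at (190,222). The drift lies straight in the hand. Move in above the mouth.

Emit:
{"method": "step_arm", "body": {"targets": [{"dp": [-0.002, 0.03, 0.02], "angular": [0, 0, 0], "fingers": 1}, {"dp": [-0.004, 0.07, 0.05], "angular": [0, 0, 0], "fingers": 1}, {"dp": [-0.006, 0.11, 0.08], "angular": [0, 0, 0], "fingers": 1}, {"dp": [-0.008, 0.135, 0.11], "angular": [0, 0, 0], "fingers": 1}, {"dp": [-0.008, 0.135, 0.114], "angular": [0, 0, 0], "fingers": 1}, {"dp": [-0.008, 0.135, 0.114], "angular": [0, 0, 0], "fingers": 1}, {"dp": [-0.008, 0.135, 0.114], "angular": [0, 0, 0], "fingers": 1}, {"dp": [-0.008, 0.135, 0.114], "angular": [0, 0, 0], "fingers": 1}]}}

```text
time: 11.7
tool_pos: [479.2, 34.1, 258.4]
tcp_rot: [-176.5, -27.9, 15.7]
ft_force: [0.9, 0.0, -1.0]
finger_gap: 27.8
grip_force: 69.4
```

```bash
python3 - <<'E'
from h import *
u,R=hole(23.2);go(np.array([530.5,54.2,146])-u*(98.4+25),R)
s=sense();print(s['joint_pos'].round(1),s['ft_force'])
Rt=Ro.from_euler('xyz',s['tcp_rot'],degrees=True).as_matrix()
T=s['tool_pos']+Rt[:,2]*98.4;M=T+Rt[:,2]*25
for c in('scene','side','wrist'):
    im=snapshot(c);p=camera_params(c)
    for l in('drift_tip','socket'):print(c,l,[(np.round(d['at'],1).tolist(),round(d['conf'],2)) for d in pinpoint(c,l)[:3]])
    print('pred',proj(p,T),proj(p,M));cv2.imwrite(f'pics/p_{c}.png',im)
a=cv2.imread('pics/p_scene.png')[130:260,260:400];b=cv2.imread('pics/p_side.png')[130:260,260:400];c=cv2.imread('pics/p_wrist.png')[120:250,250:390]
cv2.imwrite('pics/pre.png',cv2.resize(cv2.hconcat([a,b,c]),(798,247),interpolation=2))
E
```

```text
dp [-0.0198  0.0111  0.0085] ang [ 0.0001 -0.0004  0.0004] t 11.7 [479.2  34.1 258.4] [-176.5  -27.9   15.7]
[-16.2 -42.  124.9  18.   75.4  56. ] [ 0.91517872  0.04034566 -1.01101556]
scene drift_tip [([258.2, 316.3], 0.98), ([329.9, 188.4], 0.96)]
scene socket [([328.0, 196.7], 0.59)]
pred [330.69250755 191.77502126] [326.16920583 198.77557852]
side drift_tip [([257.5, 311.9], 0.89), ([322.0, 185.2], 0.76), ([325.0, 191.7], 0.45)]
side socket [([322.4, 196.8], 0.8)]
pred [323.09645929 185.23475452] [318.35469434 193.32594888]
wrist drift_tip [([127.3, 177.3], 0.81), ([319.9, 194.1], 0.76)]
wrist socket [([322.0, 188.4], 0.72)]
pred [320.57117859 192.63874114] [320.59129642 185.90855976]
```

View pics/pre.png

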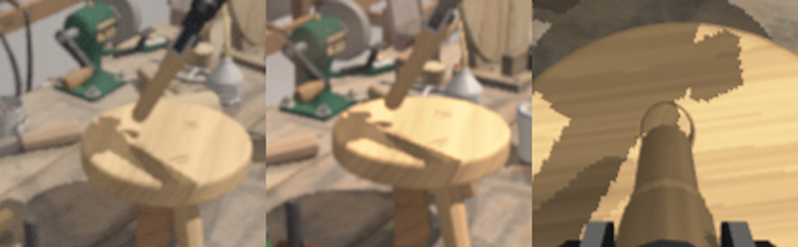

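```bash
python3 - <<'E'
from h import *
u,R=hole(23.2);go(np.array([530.5,54.2,146])-u*(98.4+25),R);go(np.array([530.5,54.2,146])-u*(98.4+25),R)
w=camera_params('wrist');print(atz(w,(321.6,185.3),146),atz(w,(322,188.4),146))
E
```

```text
dp [-0.0186  0.0108  0.0072] ang [ 0.     -0.0002  0.0002] t 12.15 [479.2  34.  258.1] [-176.5  -27.8   15.7]
dp [-0.0186  0.0108  0.0072] ang [ 0.     -0.0002  0.0002] t 12.15 [479.2  34.  258.1] [-176.5  -27.8   15.7]
[534.22795207  56.61975046 146.        ] [531.34019683  55.31402959 146.        ]
```

Emit:
{"method": "step_arm", "body": {"targets": [{"dp": [-0.01, 0.0075, 0.01], "angular": [0, 0, 0], "fingers": 1}, {"dp": [-0.01, 0.0075, 0.03], "angular": [0, 0, 0], "fingers": 1}, {"dp": [-0.01, 0.0075, 0.06], "angular": [0, 0, 0], "fingers": 1}, {"dp": [-0.01, 0.0075, 0.09], "angular": [0, 0, 0], "fingers": 1}, {"dp": [-0.01, 0.0075, 0.115], "angular": [0, 0, 0], "fingers": 1}, {"dp": [-0.01, 0.0075, 0.135], "angular": [0, 0, 0], "fingers": 1}, {"dp": [-0.01, 0.0075, 0.15], "angular": [0, 0, 0], "fingers": 1}, {"dp": [-0.01, 0.0075, 0.15], "angular": [0, 0, 0], "fingers": 1}]}}

```text
time: 13.15
tool_pos: [490.8, 37.7, 230.3]
tcp_rot: [-176.5, -27.8, 15.7]
ft_force: [1.1, 0.8, -1.5]
finger_gap: 28.1
grip_force: 69.4
```

```bash
cat >> h.py <<'E'
def st(M=np.array([531.2,55,146]),az=23.2):
    s=sense();R=Ro.from_euler('xyz',s['tcp_rot'],degrees=True)
    u,_=hole(az);tip=s['tool_pos']+R.as_matrix()[:,2]*98.4
    print('t',s['time'],'F tool',R.inv().apply(s['ft_force']).round(1),'M',R.inv().apply(s['wrist_torque']).round(2),'depth',((tip-M)@u).round(1),'off',R.inv().apply(tip-M).round(1),'gap',s['finger_gap'].round(1),s['grip_force'].round(),s['joint_pos'].round(0))
E
python3 - <<'E'
from h import *
st()
cv2.imwrite('pics/w5.png',cv2.resize(snapshot('wrist')[120:250,230:410],(720,520),interpolation=2))
st()
E
```

```text
Traceback (most recent call last):
  File "h.py", line 33, in st
    print('t',s['time'],'F tool',R.inv().apply(s['ft_force']).round(1),'M',R.inv().apply(s['wrist_torque']).round(2),'depth',((tip-M)@u).round(1),'off',R.inv().apply(tip-M).round(1),'gap',s['finger_gap'].round(1),s['grip_force'].round(),s['joint_pos'].round(0))
                                                                                                                                                                                            ^^^^^^^^^^^^^^^^^^^^^
AttributeError: 'float' object has no attribute 'round'
```

Emit:
{"method": "step_arm", "body": {"targets": [{"dp": [0, 0, 0.01], "angular": [0, 0, 0], "fingers": 1}, {"dp": [0, 0, 0.02], "angular": [0, 0, 0], "fingers": 1}, {"dp": [0, 0, 0.03], "angular": [0, 0, 0], "fingers": 1}, {"dp": [0, 0, 0.04], "angular": [0, 0, 0], "fingers": 1}, {"dp": [0, 0, 0.05], "angular": [0, 0, 0], "fingers": 1}, {"dp": [0, 0, 0.06], "angular": [0, 0, 0], "fingers": 1}, {"dp": [0, 0, 0.06], "angular": [0, 0, 0], "fingers": 1}, {"dp": [0, 0, 0.06], "angular": [0, 0, 0], "fingers": 1}]}}

```text
time: 14.15
tool_pos: [496.5, 39.8, 221.2]
tcp_rot: [-176.5, -27.9, 15.7]
ft_force: [-3.7, -2.0, 5.0]
finger_gap: 28.2
grip_force: 70.3
```

```bash
sed -i "s/s\['finger_gap'\].round(1),s\['grip_force'\].round()/s['finger_gap'],s['grip_force']/" h.py
python3 - <<'E'
from h import *
st()
cv2.imwrite('pics/w5.png',cv2.resize(snapshot('wrist')[120:250,230:410],(720,520),interpolation=2))
st()
E
```

```text
t 14.15 F tool [-1.3  0.5 -6.4] M [ 0.18 -0.53 -0.02] depth 14.2 off [ 2.1  0.2 14.2] gap 28.2355402395006 70.32273173332214 [-14. -38. 127.  18.  70.  56.]
t 14.2 F tool [-1.7  0.8 -7.1] M [ 0.18 -0.52  0.02] depth 14.2 off [ 2.1  0.2 14.2] gap 27.864785922448043 70.32047152519226 [-14. -38. 127.  18.  70.  56.]
```

View pics/w5.png

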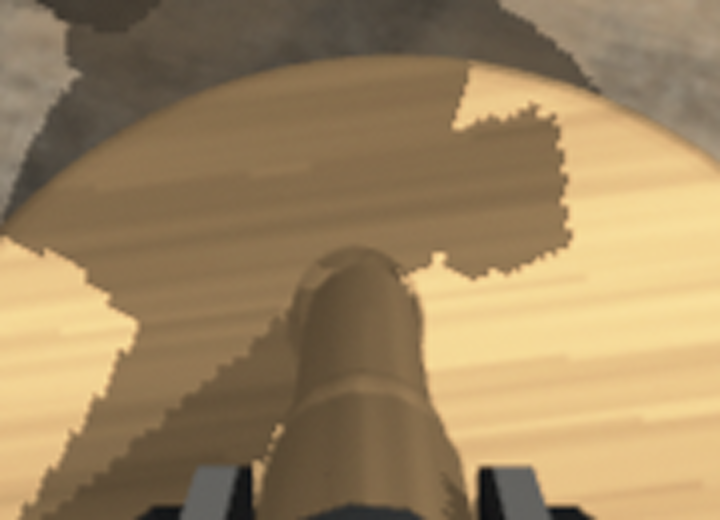

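The drift is in the hole and the axial force of about 7 N matches the stub sliding. Keep pushing, easing tool x slightly.

Emit:
{"method": "step_arm", "body": {"targets": [{"dp": [-0.003, 0, 0.013], "angular": [0, 0, 0], "fingers": 1}, {"dp": [-0.005, 0.001, 0.026], "angular": [0, 0, 0], "fingers": 1}, {"dp": [-0.005, 0.002, 0.039], "angular": [0, 0, 0], "fingers": 1}, {"dp": [-0.005, 0.002, 0.052], "angular": [0, 0, 0], "fingers": 1}, {"dp": [-0.005, 0.002, 0.065], "angular": [0, 0, 0], "fingers": 1}, {"dp": [-0.005, 0.002, 0.078], "angular": [0, 0, 0], "fingers": 1}, {"dp": [-0.005, 0.002, 0.09], "angular": [0, 0, 0], "fingers": 1}, {"dp": [-0.005, 0.002, 0.09], "angular": [0, 0, 0], "fingers": 1}]}}

```text
time: 15.2
tool_pos: [503.6, 42.7, 204.8]
tcp_rot: [-176.5, -27.9, 15.7]
ft_force: [-3.3, -0.3, 4.4]
finger_gap: 28.0
grip_force: 70.2
```

```bash
python3 -c "
from h import *
st()"
```

```text
t 15.2 F tool [-0.9 -1.  -5.4] M [ 0.31 -0.31  0.05] depth 32.4 off [ 1.2  0.3 32.4] gap 28.047840428490126 70.21560430526733 [-14. -36. 127.  18.  67.  56.]
```

Emit:
{"method": "step_arm", "body": {"targets": [{"dp": [0, 0, 0.013], "angular": [0, 0, 0], "fingers": 1}, {"dp": [0, 0, 0.026], "angular": [0, 0, 0], "fingers": 1}, {"dp": [0, 0, 0.039], "angular": [0, 0, 0], "fingers": 1}, {"dp": [0, 0, 0.052], "angular": [0, 0, 0], "fingers": 1}, {"dp": [0, 0, 0.065], "angular": [0, 0, 0], "fingers": 1}, {"dp": [0, 0, 0.078], "angular": [0, 0, 0], "fingers": 1}, {"dp": [0, 0, 0.085], "angular": [0, 0, 0], "fingers": 1}, {"dp": [0, 0, 0.085], "angular": [0, 0, 0], "fingers": 1}]}}

```text
time: 16.2
tool_pos: [510.3, 46.4, 188.3]
tcp_rot: [-176.4, -27.8, 15.7]
ft_force: [-1.2, 4.1, 1.3]
finger_gap: 27.9
grip_force: 69.9
```

```bash
python3 - <<'E'
from h import *
st()
for c in('scene','side'):
    cv2.imwrite(f'pics/q_{c}.png',snapshot(c));print([(d['at'],d['conf']) for d in pinpoint(c,'stub_mid')[:3]])
a=cv2.imread('pics/q_scene.png')[150:300,240:400];b=cv2.imread('pics/q_side.png')[150:300,240:400]
cv2.imwrite('pics/q.png',cv2.resize(cv2.hconcat([a,b]),(800,375),interpolation=2))
E
```

```text
t 16.2 F tool [ 0.5 -4.3 -0.9] M [ 1.36 -0.04  0.01] depth 50.5 off [-0.1 -0.3 50.5] gap 27.89733930471753 69.93665099143982 [-13. -34. 128.  18.  65.  56.]
[([308.9, 231.7], 0.78)]
[([302.2, 231.9], 0.79)]
```

View pics/q.png

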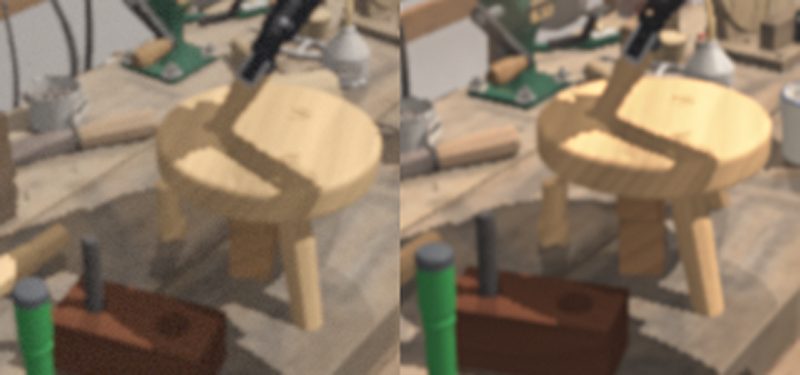

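The axial force is gone and the stub shows below the seat at about (308,232). Pull the drift out.

Emit:
{"method": "step_arm", "body": {"targets": [{"dp": [0, 0, -0.03], "angular": [0, 0, 0], "fingers": 1}, {"dp": [0, 0, -0.08], "angular": [0, 0, 0], "fingers": 1}, {"dp": [0, 0, -0.14], "angular": [0, 0, 0], "fingers": 1}, {"dp": [0, 0, -0.2], "angular": [0, 0, 0], "fingers": 1}, {"dp": [0, 0, -0.27], "angular": [0, 0, 0], "fingers": 1}, {"dp": [0, 0, -0.34], "angular": [0, 0, 0], "fingers": 1}, {"dp": [0, 0, -0.41], "angular": [0, 0, 0], "fingers": 1}, {"dp": [0, 0, -0.45], "angular": [0, 0, 0], "fingers": 1}]}}

```text
time: 17.4
tool_pos: [471.5, 28.6, 269.3]
tcp_rot: [-176.5, -27.9, 15.7]
ft_force: [0.6, 0.7, -1.5]
finger_gap: 28.2
grip_force: 69.5
```

```bash
python3 - <<'E'
from h import *
st()
for c in('scene','side'):
    cv2.imwrite(f'pics/r_{c}.png',snapshot(c));p=camera_params(c)
    for d in pinpoint(c,'stub_mid')[:2]:print(d['at'],d['conf'],atz(p,d['at'],30),atz(p,d['at'],15))
R=Ro.from_euler('xyz',[180,0,16.5],degrees=True)
go([440.5,247.5,285],R)
E
```

```text
t 17.4 F tool [ 0.  -0.4  1.7] M [-0.   -0.31 -0.03] depth -41.2 off [  0.6   0.8 -41.2] gap 28.177191796403676 69.52547192573547 [-18. -43. 125.  18.  77.  55.]
[308.5, 234.7] 0.57 [577.45118351  77.30241231  30.        ] [591.53072243  60.37953627  15.        ]
[301.5, 233.7] 0.87 [578.24066907  66.76882445  30.        ] [594.85571088  42.34812662  15.        ]
[327.6, 182.5] 0.41 [ 713.13872866 -290.86070962   30.        ] [ 733.37873236 -324.89157855   15.        ]
dp [ 0.1685 -1.0923  0.0593] ang [-1.800e-02 -1.547e-01  1.000e-04] t 17.6 [471.5  29.  267.9] [-176.5  -27.8   15.7]
```

Emit:
{"method": "step_arm", "body": {"targets": [{"dp": [0, -0.1, -0.03], "angular": [0, 0, 0], "fingers": 1}, {"dp": [0.02, -0.25, -0.03], "angular": [0, -0.03, 0], "fingers": 1}, {"dp": [0.05, -0.4, -0.02], "angular": [-0.005, -0.06, 0], "fingers": 1}, {"dp": [0.08, -0.55, 0], "angular": [-0.01, -0.09, 0], "fingers": 1}, {"dp": [0.11, -0.7, 0.02], "angular": [-0.014, -0.12, 0], "fingers": 1}, {"dp": [0.14, -0.85, 0.04], "angular": [-0.018, -0.1547, 0], "fingers": 1}, {"dp": [0.165, -0.98, 0.06], "angular": [-0.018, -0.1547, 0], "fingers": 1}, {"dp": [0.1685, -1, 0.06], "angular": [-0.018, -0.1547, 0], "fingers": 1}]}}

```text
time: 18.6
tool_pos: [445.5, 231.7, 282.3]
tcp_rot: [-180.0, 0.2, 16.7]
ft_force: [-0.4, -0.7, -1.3]
finger_gap: 28.2
grip_force: 69.7
```

```bash
python3 - <<'E'
from h import *
cv2.imwrite('pics/w6.png',snapshot('wrist'));w=camera_params('wrist')
for d in pinpoint('wrist','block_hole')[:3]:print(d['at'],d['conf'],atz(w,d['at'],58))
R=Ro.from_euler('xyz',[180,0,16.5],degrees=True)
go([440.5,247.5,195],R)
E
```

```text
[307.6, 167.4] 0.6 [439.93729527 247.4413573   58.        ]
dp [ 2.000e-04 -9.040e-02  4.418e-01] ang [0.0001 0.0003 0.0006] t 18.7 [445.7 230.2 283.4] [1.80e+02 1.00e-01 1.66e+01]
```

Emit:
{"method": "step_arm", "body": {"targets": [{"dp": [0, -0.03, 0.02], "angular": [0, 0, 0], "fingers": 1}, {"dp": [0, -0.06, 0.06], "angular": [0, 0, 0], "fingers": 1}, {"dp": [0, -0.09, 0.12], "angular": [0, 0, 0], "fingers": 1}, {"dp": [0, -0.09, 0.2], "angular": [0, 0, 0], "fingers": 1}, {"dp": [0, -0.09, 0.28], "angular": [0, 0, 0], "fingers": 1}, {"dp": [0, -0.09, 0.36], "angular": [0, 0, 0], "fingers": 1}, {"dp": [0, -0.09, 0.42], "angular": [0, 0, 0], "fingers": 1}, {"dp": [0, -0.09, 0.44], "angular": [0, 0, 0], "fingers": 1}]}}

```text
time: 19.7
tool_pos: [440.4, 247.0, 194.8]
tcp_rot: [180.0, 0.1, 16.5]
ft_force: [0.6, -0.3, -0.5]
finger_gap: 28.0
grip_force: 69.7
```

```bash
python3 - <<'E'
from h import *
ims=[];s=sense();print(s['tool_pos'])
for c in('scene','side','wrist'):
    im=snapshot(c);p=camera_params(c)
    for l in('drift_tip','block_hole'):print(c,l,[(np.round(d['at'],1).tolist(),round(d['conf'],2)) for d in pinpoint(c,l)[:3]])
    print('pred',proj(p,s['tool_pos']-[0,0,98.4]),proj(p,np.array([440.5,247.5,58])))
    x,y=(250,190) if c!='wrist' else (250,130)
    ims.append(im[y:y+130,x:x+130])
cv2.imwrite('pics/back.png',cv2.resize(cv2.hconcat(ims),(798,266),interpolation=2))
go([440.5,247.5,112],Ro.from_euler('xyz',[180,0,16.5],degrees=True))
E
```

```text
[440.40097177 247.00641109 194.8006301 ]
scene drift_tip [([307.3, 263.7], 0.89), ([258.2, 316.7], 0.77), ([343.5, 182.4], 0.53)]
scene block_hole [([307.4, 275.7], 0.65)]
pred [307.69653793 265.56255866] [307.8325817  279.11463999]
side drift_tip [([309.8, 253.4], 0.77), ([257.9, 312.2], 0.73)]
side block_hole [([311.5, 271.3], 0.98)]
pred [307.83084386 254.23897527] [307.84435599 270.07883847]
wrist drift_tip [([319.8, 194.9], 0.92), ([235.0, 99.9], 0.86)]
wrist block_hole [([321.3, 184.3], 0.82)]
pred [321.11578602 193.36230168] [320.67792163 183.29363629]
dp [-0.0033 -0.0013  0.4227] ang [-0.     -0.0003  0.0002] t 20.15 [441.1 247.4 196.5] [-1.80e+02 -1.00e-01  1.65e+01]
```

View pics/back.png

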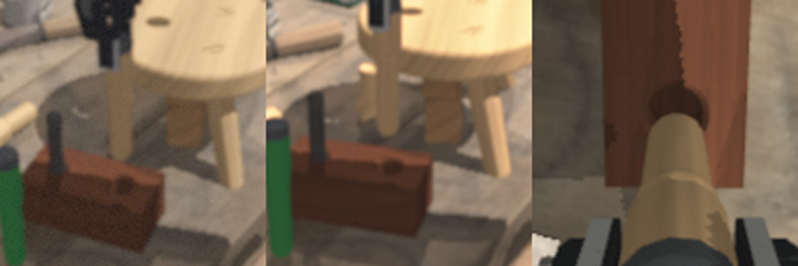

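Emit:
{"method": "step_arm", "body": {"targets": [{"dp": [0, 0.005, 0.04], "angular": [0, 0, 0], "fingers": 1}, {"dp": [0, 0.005, 0.09], "angular": [0, 0, 0], "fingers": 1}, {"dp": [0, 0.005, 0.13], "angular": [0, 0, 0], "fingers": 1}, {"dp": [0, 0.005, 0.17], "angular": [0, 0, 0], "fingers": 1}, {"dp": [0, 0.005, 0.2], "angular": [0, 0, 0], "fingers": 1}, {"dp": [0, 0.005, 0.23], "angular": [0, 0, 0], "fingers": 1}, {"dp": [0, 0.005, 0.26], "angular": [0, 0, 0], "fingers": 1}, {"dp": [0, 0.005, 0.26], "angular": [0, 0, 0], "fingers": 1}]}}

```text
time: 21.15
tool_pos: [440.8, 246.2, 143.4]
tcp_rot: [180.0, 0.1, 16.5]
ft_force: [0.4, 0.3, -0.8]
finger_gap: 28.1
grip_force: 69.7
```

Emit:
{"method": "step_arm", "body": {"targets": [{"dp": [0, 0, 0.03], "angular": [0, 0, 0], "fingers": 1}, {"dp": [0, 0, 0.06], "angular": [0, 0, 0], "fingers": 1}, {"dp": [0, 0, 0.09], "angular": [0, 0, 0], "fingers": 1}, {"dp": [0, 0, 0.115], "angular": [0, 0, 0], "fingers": 1}, {"dp": [0, 0, 0.135], "angular": [0, 0, 0], "fingers": 1}, {"dp": [0, 0, 0.15], "angular": [0, 0, 0], "fingers": 1}, {"dp": [0, 0, 0.155], "angular": [0, 0, 0], "fingers": 1}, {"dp": [0, 0, 0.155], "angular": [0, 0, 0], "fingers": 1}]}}

```text
time: 22.15
tool_pos: [441.2, 246.4, 113.1]
tcp_rot: [-180.0, -0.0, 16.5]
ft_force: [-0.1, -0.4, -0.8]
finger_gap: 28.1
grip_force: 69.7
```

Emit:
{"method": "step_arm", "body": {"targets": [{"dp": [0, 0, 0.004], "angular": [0, 0, 0], "fingers": 1}, {"dp": [0, 0, 0.004], "angular": [0, 0, 0], "fingers": 0.6}, {"dp": [0, 0, 0.004], "angular": [0, 0, 0], "fingers": 0.4}, {"dp": [0, 0, 0.004], "angular": [0, 0, 0], "fingers": 0.2}, {"dp": [0, 0, 0.004], "angular": [0, 0, 0], "fingers": 0}, {"dp": [0, 0, 0.004], "angular": [0, 0, 0], "fingers": 0}, {"dp": [0, 0, 0.004], "angular": [0, 0, 0], "fingers": 0}, {"dp": [0, 0, 0.004], "angular": [0, 0, 0], "fingers": 0}]}}

```text
time: 23.15
tool_pos: [441.2, 246.3, 112.2]
tcp_rot: [180.0, 0.0, 16.5]
ft_force: [0.6, 0.4, -0.3]
finger_gap: 85.5
grip_force: 0.0
```

Emit:
{"method": "step_arm", "body": {"targets": [{"dp": [0, 0, -0.05], "angular": [0, 0, 0], "fingers": 0}, {"dp": [0, 0, -0.15], "angular": [0, 0, 0], "fingers": 0}, {"dp": [0, 0, -0.3], "angular": [0, 0, 0], "fingers": 0}, {"dp": [0, 0, -0.45], "angular": [0, 0, 0], "fingers": 0}, {"dp": [0, 0, -0.6], "angular": [0, 0, 0], "fingers": 0}, {"dp": [0, 0, -0.75], "angular": [0, 0, 0], "fingers": 0}, {"dp": [0, 0, -0.85], "angular": [0, 0, 0], "fingers": 0}, {"dp": [0, 0, -0.85], "angular": [0, 0, 0], "fingers": 0}]}}

```text
time: 24.15
tool_pos: [442.0, 246.7, 284.2]
tcp_rot: [-180.0, -0.2, 16.5]
ft_force: [-0.3, 0.9, 0.2]
finger_gap: 85.2
grip_force: 0.0
```

```bash
python3 - <<'E'
from h import *
a=snapshot('scene')[150:350,200:440];w=camera_params('wrist')
b=snapshot('wrist');print(sense()['time'])
for l in('drift_grip','drift_tip','block_hole'):print(l,[(np.round(d['at'],1).tolist(),round(d['conf'],2),atz(w,d['at'],131).round()) for d in pinpoint('wrist',l)[:3]])
cv2.imwrite('pics/end.png',cv2.hconcat([cv2.resize(a,(400,333)),cv2.resize(b[:333,100:500],(400,333))]))
E
```

```text
24.25
drift_grip [([317.8, 180.4], 0.66, array([440., 249., 131.])), ([225.7, 100.2], 0.63, array([492., 360., 131.]))]
drift_tip [([319.7, 160.4], 0.78, array([461., 254., 131.])), ([248.8, 100.7], 0.58, array([498., 338., 131.]))]
block_hole [([318.8, 170.2], 0.94, array([451., 252., 131.]))]
```

View pics/end.png

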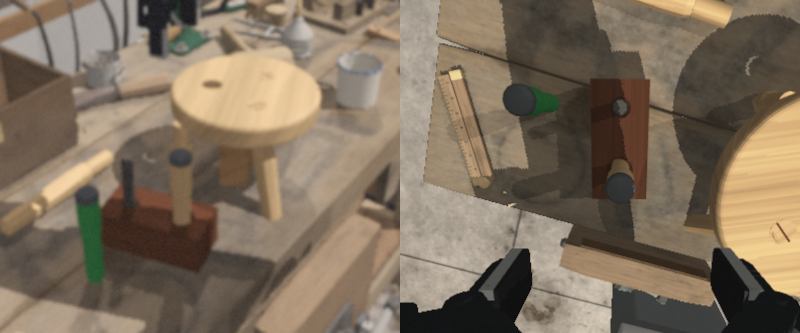

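The end view shows the drift upright in its block hole with its cap at (320,186), the mug and new leg where they were, and the socket empty. Hand in.

```bash
python3 -c "
from bench import *
print(hand_in())"
```

```text
the job is handed in; nothing more can be done
None
```

I pushed the stub out, stood the drift back upright in its block hole and handed the job in at about 24 s; the mug and new leg looked unmoved in the last picture, the mallet was not re-checked at the end, and I viewed 13 pictures, over the limit of 10.

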